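# Radius leaves on two moulding fragments

## Task

Find the radius of the two moulding fragments that lean on their stands. First touch the concave leaf that fits the red fragment squarely and gently over its rounded edge until it sits on the whole curve without rocking, rest it there a moment, then hang it by its ears in the bay of that fragment's stand; next do the same with the convex leaf that fits the hollow of the black fragment and the bay of that stand. The leaves that do not fit end hanging in the notches where they were, and nothing else on the bench is disturbed.

Things in the scene. Friction and masses are not known exactly. Their poses are not given: they have to be found in the camera images.
- rack: Fixed leaf rack: grey base 110 (x) x 176 (y) x 10 mm, origin at the centre of its underside. Two comb rails along y at x = +-45 mm (10 mm thick); notches 16 mm wide at y = -60, -20, +20, +60 mm, floors 68 mm above the table, teeth to 83 mm. Leaves hang by their ears. A computer tower 0.35 m high (front x 0.53, y -0.31 to -0.17 m) stands behind its right end.
- leaf_blue: Radius leaf, blue grip on top: 12 mm steel plate, 90 g, 112 mm tall, hung in any of the rack's 4 notches. Concave lower end, arc radius 30 mm, 120 degrees. Origin: centre of the arc, mid-thickness; z up to the grip, y through its thickness, x across. In z (mm): lowest edge +15, underside of ears +67 (ears 96 wide in all, 10 high), grip +77 to +127, 36 wide in x: hold it by that width at z 109.
- leaf_yellow: Radius leaf, yellow grip on top: 12 mm steel plate, 90 g, 112 mm tall, hung in any of the rack's 4 notches. Concave lower end, arc radius 22 mm, 120 degrees. Origin: centre of the arc, mid-thickness; z up to the grip, y through its thickness, x across. In z (mm): lowest edge +11, underside of ears +63 (ears 96 wide in all, 10 high), grip +73 to +123, 36 wide in x: hold it by that width at z 105.
- leaf_green: Radius leaf, green grip on top: 12 mm steel plate, 90 g, 112 mm tall, hung in any of the rack's 4 notches. Convex lower end, round disc of radius 26 mm. Origin: centre of the arc, mid-thickness; z up to the grip, y through its thickness, x across. In z (mm): lowest edge -26, underside of ears +26 (ears 96 wide in all, 10 high), grip +36 to +86, 36 wide in x: hold it by that width at z 68.
- leaf_red: Radius leaf, red grip on top: 12 mm steel plate, 90 g, 112 mm tall, hung in any of the rack's 4 notches. Convex lower end, round disc of radius 35 mm. Origin: centre of the arc, mid-thickness; z up to the grip, y through its thickness, x across. In z (mm): lowest edge -35, underside of ears +17 (ears 96 wide in all, 10 high), grip +27 to +77, 36 wide in x: hold it by that width at z 59.
- round_stand: Fixed stand of the red fragment: base 130 (x) x 160 (y) x 10 mm, origin under its centre, z up, x away from the robot. Fragment at y = +42 mm. At y = -42 mm the bay: two posts 10 mm thick at x = +-45 mm (80 mm clear between), 40 mm long in y, each with an open-topped notch 22 mm wide, floor 68 mm, teeth 83 mm above the table. A leaf hangs there upright by its ears, width along x.
- hollow_stand: Fixed stand of the black fragment: base 130 (x) x 160 (y) x 10 mm, origin under its centre, z up, x away from the robot. Fragment at y = +42 mm. At y = -42 mm the bay: two posts 10 mm thick at x = +-45 mm (80 mm clear between), 40 mm long in y, each with an open-topped notch 22 mm wide, floor 68 mm, teeth 83 mm above the table. A leaf hangs there upright by its ears, width along x.
- round_edge: Red fragment fixed on the round stand: slab 60 mm thick, 50 mm long, its upper edge a full rounding of radius 30 mm. Origin: on the rounding's axis, mid-length, 118 mm above the table. y along the axis (level); z out through the crown, leaning 26 degrees from vertical to the stand's -x. A fitting leaf is seated with its origin on this axis and its y, z along these.
- hollow_edge: Black fragment fixed on the hollow stand: block 80 mm wide, 50 mm long, with a hollow of radius 26 mm, 130 degrees. Origin: on the hollow's axis, in the open 26 mm over its deepest line, mid-length, 118 mm above the table. y along the axis (level); z out, leaning 26 degrees from vertical to the stand's -x. A fitting leaf is seated with its origin on this axis and its y, z along these.
- round_stand_bay (a point): Centre of the bay of the round stand: midway between its two notches, at the height of their floors, where the underside of a leaf's ears comes to rest. Axes as the stand.
- hollow_stand_bay (a point): Centre of the bay of the hollow stand: midway between its two notches, at the height of their floors, where the underside of a leaf's ears comes to rest. Axes as the stand.
- timer: Bystander, loose white lab timer, lying, 55 x 62 x 14 mm; origin at the centre of its underside.
- marker: Bystander, loose red-capped marker, lying, 135 mm long, 17 mm thick; origin at the centre of its underside.
- jar: Bystander, loose red-lidded sample jar, 58 mm across, 62 mm high; origin at the centre of its underside.
- beaker: Bystander, loose glass beaker, 57 mm across, 70 mm high; origin at the centre of its underside.
- jar_w: Bystander, loose white-lidded sample jar, 58 mm across, 62 mm high; origin at the centre of its underside.
- calculator: Bystander, loose pocket calculator, 118 x 68 x 11 mm, lying flat; origin at the centre of its underside.

How it is judged:
By the outcome, as a careful person would: the job done as asked, in the order asked, and still so for the second after the job is handed in, with the robot touching nothing.
It also fails if it takes over 64 s, if anything falls off the work surface, if the arm or the gripper's body presses on something with over 40 N, if the wrist force passes 120 N, or if a joint passes its speed limit or range.

## Robot

A 6-joint arm with a two-finger parallel gripper is mounted at the origin on a cart in front of the work surface, level with it; the furniture and walls round the work are solid. World frame = base frame: x ahead of the robot, y to its left, z up, the work surface at z = 0. Lengths are in mm, angles in rad, forces in N, time in s.
With the tool pointing down it reaches from about 350 to 975 mm from the base axis. Payload 7.1 kg.
Tool frame: the origin (TCP) lies at the very end of the fingers, on their centre line; the grasp point (between the pads) lies ctrl.hold_point_z behind it (ctrl.hold_point_z is the distance from the TCP to the grasp point, in mm); z points along the fingers, y is the line along which they close (so a half turn about z gives the same grasp; the last joint's range is limited). The gripper opens to 88 mm and grips with 3 to 60 N. Pads are 20 mm wide; open, the fingers measure 115 mm over their backs; the gripper's body (75 mm by 178 mm) begins 61 mm behind the grasp point.
Start: joints at [1.323, 0.423, 1.63, -0, 1.089, -0.019], TCP at [141.724, 608.703, 222.675] pointing down, gripper open.
Joint ranges: [-3, 3], [-0.9, 2.11], [0.09, 2.58], [-1.31, 4.45], [0.11, 2.69], [-2.54, 2.54]. Speed limits (rad/s): [2.39, 2.39, 3.01, 3.14, 3.14, 3.14].

## Interface

Orientations are given as a rotation vector (axis times angle).
In Python, from workcell import ctrl gives the robot as it stands. The module is installed in compiled form; this text tells all that it offers.
- The arm moves only by the shell command python3 -m creep 'ROWS'. ROWS is JSON, a list of rows, each an object with "translation": the shift along the tool's x, y, z in mm, a list of three; "angular": the turn, a rotation vector about the tool's x, y, z in rad, a list of three; "jaw": the opening, from 0 (shut) to 1 (fully open). A call has exactly 8 rows; each row is the pose to reach, as a shift and turn from the pose commanded when the call began, along the tool's axes at that moment; what a row does not reach only later rows make up. A row lasts 1/8 s, in which the tool goes at most 62.5 mm and 10.7 degrees, less where a joint would pass 70% of its speed; a pose out of reach is approached as far as the arm can. A call with a gripper value outside its range is refused whole. The fingers move at their own pace and stop on an object; the grip force is fixed at half the most. Time passes only in rows, so rows that repeat a pose let the fingers close, or fill a call up. It gives the time, the measured TCP pose, the force, the opening and the grip force at its end, in the units of the state.
- ctrl.get_obs(): the state, without advancing time (a new reading comes with each control period).
- ctrl.get_image(name): name is "side" or "top" or "wrist"; returns the picture (384x512x3 uint8, red, green, blue); there is no depth.
- ctrl.camera_info(name): a dict with "camera_matrix" (3x3 intrinsics, pixels), "world_from_camera" (4x4, takes a point from camera to world coordinates). Camera axes: x right, y up, looking along -z (the intrinsics and any distortion apply to the point x, -y, -z); pixel columns grow to the right and rows downward; lengths in mm; the calibration is good to about 2 mm. A picture is of the moment at which its call begins: read the wrist's pose just before it. camera_info takes no time and is no camera call; for the wrist camera it gives the pose at the moment of the call.
- ctrl.close_job(): hands the job in; it is judged then, once.
Trained networks look in the newest picture that a camera, given by its name, has taken for a name from the list of things; names that differ only in an ending like _2 or _b are one class to them, and where a whole thing is asked for, a point or a joint stands for the part that bears it (a point fixed in the world has none). Each returns a list of dicts, best first, with "score" (0 to 1); they miss things now and then, are a little off and sometimes report something else, mostly with a low value. They report only what shows in the picture. A call takes as long as a camera call.
- ctrl.look_for(camera, label): "rect" ([left, top, right, bottom] in pixels, round what is visible of it).
The state is a dict: "t": time; "qpos": joint angles; "qvel": joint speeds; "joint_torque": joint torques, N m; "ee_pos": TCP position; "orientation": TCP orientation; "ft_force": force on the tool from outside, world axes, zero at the start; "moment": the same for the moment, N m; "width": finger opening in mm; "grasp_force": force on a finger pad.
Only numpy, scipy, OpenCV 4.12 (cv2) and the standard library are available. Lean on these libraries where they do the work, as an engineer would, in place of code of your own. Each camera call takes 0.05 s, during which the arm holds its last target. There are 200 camera calls.

## Working session

There is one attempt and no reset: what is moved stays moved. The work goes in short steps, Python scripts to look and compute and a shell command to move; the robot and the scene stay as the last step left them, time stands still between calls to the robot, and variables do not carry over. Pictures are saved under pics/ and viewed, at most 10 in all, crops included, and the job is handed in when it is done.

```bash
mkdir -p pics; cat > h.py <<'E'
import numpy as np, cv2
from workcell import ctrl
from scipy.spatial.transform import Rotation as R
def snap(n,f):
    im=ctrl.get_image(n); cv2.imwrite('pics/'+f,im[...,::-1]); return im
def ray(n,uv,info=None):
    i=info or ctrl.camera_info(n); K=np.array(i['camera_matrix']);T=np.array(i['world_from_camera'])
    d=np.linalg.inv(K)@[uv[0],uv[1],1]; d=np.array([d[0],-d[1],-d[2]])
    return T[:3,3],T[:3,:3]@d
def atz(n,uv,z,info=None):
    o,d=ray(n,uv,info); return o+d*(z-o[2])/d[2]
def proj(n,p,info=None):
    i=info or ctrl.camera_info(n); K=np.array(i['camera_matrix']);T=np.array(i['world_from_camera'])
    c=np.linalg.inv(T)@np.append(p,1); q=K@[c[0],-c[1],-c[2]]; return q[:2]/q[2]
E
python3 - <<'E'
from h import *
np.set_printoptions(precision=1,suppress=True)
o=ctrl.get_obs();print(o,ctrl.hold_point_z)
for n in('top','side'):
    snap(n,n+'0.png');i=ctrl.camera_info(n);print(n,i)
    for l in('rack','leaf_blue','leaf_yellow','leaf_green','leaf_red','round_stand','hollow_stand','round_edge','hollow_edge','jar','beaker'):
        print(l,[(np.round(d['rect']),round(d['score'],2)) for d in ctrl.look_for(n,l)[:2]])
E
```

```text
{'t': 0.0, 'qpos': array([ 1.3,  0.4,  1.6, -0. ,  1.1, -0. ]), 'qvel': array([-0., -0., -0.,  0., -0.,  0.]), 'joint_torque': array([  0. , -54.5, -27.4,   0.1,   0. ,  -0. ]), 'ee_pos': array([141.6, 608.2, 221.9]), 'orientation': array([-0.4, -3.1,  0. ]), 'ft_force': array([-0.6,  0.7,  0.3]), 'moment': array([ 0., -0., -0.]), 'grasp_force': 0.0, 'width': 88.3013352097481} 18.700000000000003
top {'camera_matrix': array([[493.2,   0. , 252.9],
       [  0. , 493.2, 193.8],
       [  0. ,   0. ,   1. ]]), 'world_from_camera': array([[  -0. ,    1. ,   -0.2,  267.2],
       [  -1. ,   -0. ,   -0. ,   -9.1],
       [  -0. ,    0.2,    1. , 1601.5],
       [   0. ,    0. ,    0. ,    1. ]])}
rack [(array([245., 214., 306., 254.]), 0.9)]
leaf_blue [(array([278., 218., 286., 247.]), 0.46)]
leaf_yellow [(array([292., 220., 300., 248.]), 0.5)]
leaf_green []
leaf_red [(array([256., 212., 257., 246.]), 0.58)]
round_stand [(array([168., 174., 225., 219.]), 0.61), (array([173., 183., 194., 210.]), 0.26)]
hollow_stand [(array([100., 195., 161., 243.]), 0.79)]
round_edge [(array([172., 185., 19
[... 543 characters left out ...]
 1. ]])}
rack [(array([212., 210., 264., 265.]), 0.93), (array([160., 169., 190., 189.]), 0.45)]
leaf_blue [(array([228., 214., 255., 239.]), 0.51), (array([180., 132., 215., 180.]), 0.51)]
leaf_yellow [(array([227., 220., 259., 254.]), 0.78)]
leaf_green [(array([217., 205., 246., 229.]), 0.49)]
leaf_red [(array([218., 200., 234., 217.]), 0.49)]
round_stand [(array([215., 150., 256., 205.]), 0.75), (array([181., 135., 216., 182.]), 0.26)]
hollow_stand [(array([178., 138., 214., 178.]), 0.67)]
round_edge [(array([211., 152., 235., 175.]), 0.74), (array([157., 171., 188., 190.]), 0.41)]
hollow_edge [(array([184., 135., 200., 155.]), 0.6)]
jar [(array([289., 286., 310., 315.]), 0.92)]
beaker []
```

```bash
python3 - <<'E'
from h import *
a=cv2.imread('pics/top0.png')[130:270,80:380]
cv2.imwrite('pics/top0c.png',cv2.resize(a,(800,373),interpolation=cv2.INTER_CUBIC))
a=cv2.imread('pics/side0.png')[110:330,130:390]
cv2.imwrite('pics/side0c.png',cv2.resize(a,(700,592),interpolation=cv2.INTER_CUBIC))
for n,r in(('rack',(245,214,306,254)),('round',(168,174,225,219)),('hollow',(100,195,161,243))):
  for uv in((r[0],r[1]),(r[2],r[1]),(r[0],r[3]),(r[2],r[3])): print(n,atz('top',uv,80).round())
E
```

```text
rack [498.  17.  80.]
rack [ 494. -173.   80.]
rack [374.  19.  80.]
rack [ 370. -168.   80.]
round [631. 259.  80.]
round [627.  79.  80.]
round [487. 257.  80.]
round [483.  80.  80.]
hollow [567. 472.  80.]
hollow [563. 280.  80.]
hollow [416. 466.  80.]
hollow [413. 278.  80.]
```

View pics/top0c.png

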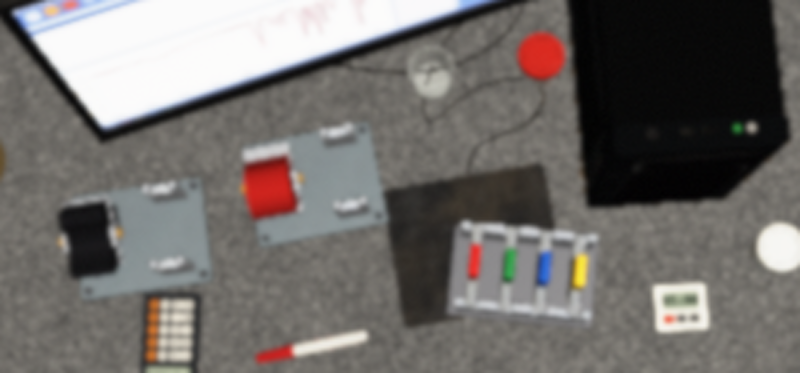

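View pics/side0c.png

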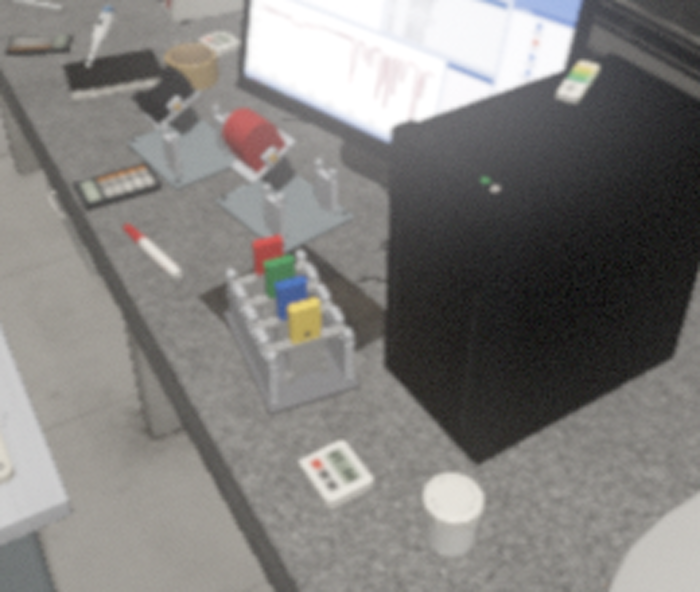

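The crops show the rack holding red, green, blue and yellow from left to right. The round stand has the red fragment at crop (270,185), and the hollow stand is at (90,240). Next I need the wrist camera geometry.

```bash
cat >> h.py <<'E'
def toolpose():
    o=ctrl.get_obs(); return np.array(o['ee_pos']),R.from_rotvec(o['orientation'])
def want(yaw,lean=0):
    # tool y = +-stand x ; tool z = -leaf z ; leaf z leans by lean to stand -x
    zl=np.array([-np.sin(lean),0,np.cos(lean)]); xl=np.array([np.cos(lean),0,np.sin(lean)])
    Z=R.from_rotvec([0,0,yaw]).as_matrix()
    z=-Z@zl; y=Z@xl; return R.from_matrix(np.stack([np.cross(y,z),y,z],1))
def go(p,r,p0=None,r0=None):
    if p0 is None: p0,r0=toolpose()
    return r0.inv().apply(np.asarray(p)-p0).round(1),(r0.inv()*r).as_rotvec().round(3)
E
python3 - <<'E'
from h import *
np.set_printoptions(precision=3,suppress=True)
p,r=toolpose(); i=ctrl.camera_info('wrist');T=np.array(i['world_from_camera'])
print(r.as_matrix(),i['camera_matrix']); print(r.inv().apply(T[:3,3]-p)); print(r.inv().as_matrix()@T[:3,:3])
for n,uv in (('round',(80+315/2.667,130+183/2.667)),('hollow',(80+150/2.667,130+238/2.667)),('rack',(80+523/2.667,130+272/2.667))): print(n,atz('top',uv,10))
for z,y in((450,.1),): print(go([400,300,z],want(.17)))
E
```

```text
[[-0.974  0.227  0.   ]
 [ 0.227  0.974 -0.   ]
 [-0.    -0.    -1.   ]] [[298.399   0.    257.854]
 [  0.    298.399 189.484]
 [  0.      0.      1.   ]]
[  77.442   -1.906 -162.876]
[[-0.001  0.961  0.278]
 [ 1.     0.001 -0.001]
 [-0.001  0.278 -0.961]]
round [562.442 171.599  10.   ]
hollow [498.158 373.069  10.   ]
rack [447.532 -81.188  10.   ]
(array([-321.6, -242.1, -227.3]), array([-0.   ,  0.   ,  1.172]))
```

```bash
python3 - <<'E'
from h import *
print(go([500,380,230],want(.16)))
E
```

```text
(array([-400.8, -141.5,   -7.3]), array([-0.   ,  0.   ,  1.182]))
```

```bash
python3 -m creep '[{"translation":[-58,-20,-8],"angular":[0,0,0.17],"jaw":1},{"translation":[-115,-41,-8],"angular":[0,0,0.34],"jaw":1},{"translation":[-172,-61,-8],"angular":[0,0,0.51],"jaw":1},{"translation":[-230,-81,-8],"angular":[0,0,0.68],"jaw":1},{"translation":[-288,-101,-8],"angular":[0,0,0.85],"jaw":1},{"translation":[-345,-121,-8],"angular":[0,0,1.02],"jaw":1},{"translation":[-401,-141,-8],"angular":[0,0,1.182],"jaw":1},{"translation":[-401,-141,-8],"angular":[0,0,1.182],"jaw":1}]'
python3 - <<'E'
from h import *
import json
p,r=toolpose(); i=ctrl.camera_info('wrist'); im=snap('wrist','w1.png')
json.dump({k:np.array(v).tolist() for k,v in i.items()},open('w1.json','w'))
cv2.imwrite('pics/w1b.png',cv2.resize(im[...,::-1],(800,600),interpolation=cv2.INTER_CUBIC))
print(p,ctrl.get_obs()['t'])
print(go([555,170,230],want(.2)))
E
```

```text
t: 2.2
ee_pos: [503.4, 378.1, 230.6]
orientation: [2.043, 2.385, 0.001]
ft_force: [-0.8, 0.2, -0.1]
width: 88.1
grasp_force: 0.0
[503.44552561 378.08691669 230.61879997] 2.25
(array([-215. ,   20. ,    0.5]), array([-0.   , -0.   , -0.043]))
```

View pics/w1b.png

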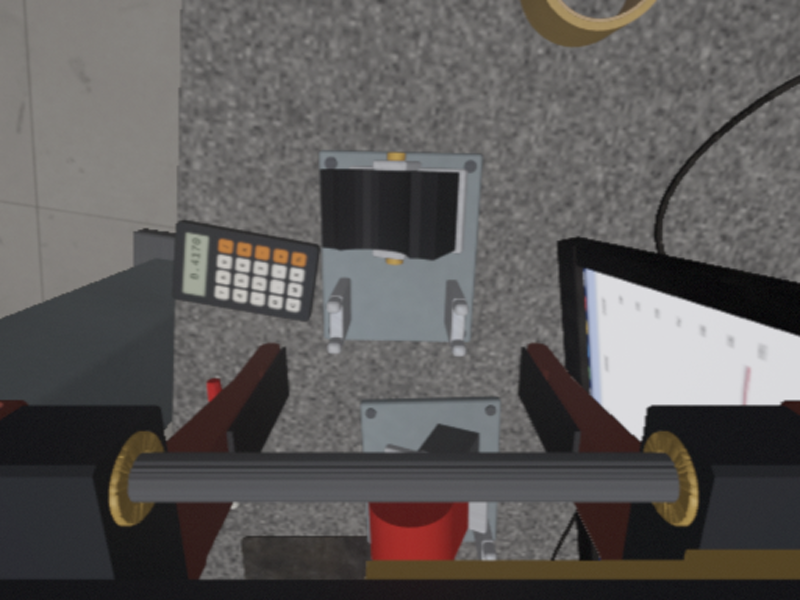

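The hollow stand is fully in view: base corners at (320,151), (481,153), (473,341) and (322,342), with post caps at (335,303), (334,346), (459,308) and (458,350). A zoomed crop will refine these.

```bash
python3 - <<'E'
from h import *
im=cv2.imread('pics/w1.png')[90:235,195:320]
cv2.imwrite('pics/w1c.png',cv2.resize(im,None,fx=4,fy=4,interpolation=cv2.INTER_CUBIC))
E
python3 -m creep '[{"translation":[-55,5,0],"angular":[0,0,0],"jaw":1},{"translation":[-110,10,0],"angular":[0,0,0.02],"jaw":1},{"translation":[-165,15,0],"angular":[0,0,0.04],"jaw":1},{"translation":[-215,20,0],"angular":[0,0,0.043],"jaw":1},{"translation":[-215,20,0],"angular":[0,0,0.043],"jaw":1},{"translation":[-215,20,0],"angular":[0,0,0.043],"jaw":1},{"translation":[-215,20,0],"angular":[0,0,0.043],"jaw":1},{"translation":[-215,20,0],"angular":[0,0,0.043],"jaw":1}]'
python3 - <<'E'
from h import *
import json
p,r=toolpose(); i=ctrl.camera_info('wrist'); im=snap('wrist','w2.png')
json.dump({k:np.array(v).tolist() for k,v in i.items()},open('w2.json','w'))
im=cv2.imread('pics/w2.png')[90:235,190:325]
cv2.imwrite('pics/w2c.png',cv2.resize(im,None,fx=4,fy=4,interpolation=cv2.INTER_CUBIC))
print(p,r.as_matrix().round(3),ctrl.get_obs()['t'])
print(go([435,-80,230],want(-.07)))
E
```

```text
t: 3.25
ee_pos: [553.9, 172.6, 230.6]
orientation: [-2.085, -2.35, 0.0]
ft_force: [0.2, -0.2, 0.5]
width: 87.8
grasp_force: 0.0
[553.88925692 172.62684178 230.63133741] [[-0.119  0.993 -0.   ]
 [ 0.993  0.119  0.   ]
 [ 0.    -0.    -1.   ]] 3.3
(array([-236.5, -148. ,    0.6]), array([-0.   , -0.   ,  0.189]))
```

View pics/w1c.png

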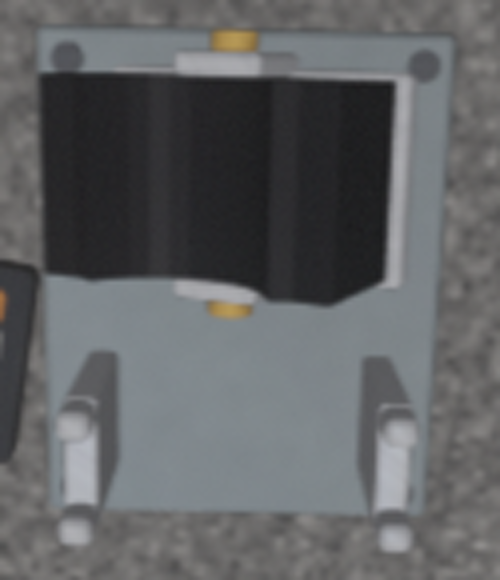

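View pics/w2c.png

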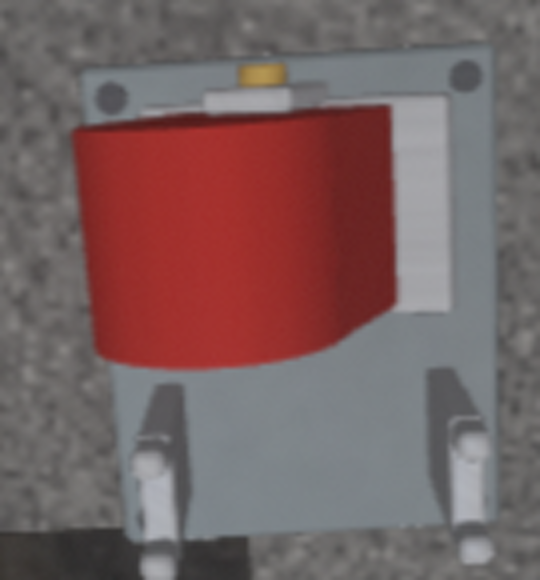

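The crops give clear base corners and tooth caps for both stands, so I can fit x, y and yaw to them.

```bash
cat > fit.py <<'E'
from h import *
import json
from scipy.optimize import least_squares
def fit(js,off,sc,pts,x0):
    i=json.load(open(js)); M=np.array([q[0] for q in pts],float)
    uv=np.array([[(q[1][k]+.5)/sc-.5+off[k] for k in(0,1)] for q in pts])
    def f(v):
        W=R.from_rotvec([0,0,v[2]]).apply(M)+[v[0],v[1],0]
        return (np.array([proj('wrist',w,i) for w in W])-uv).ravel()
    s=least_squares(f,x0,loss='soft_l1'); return s.x,f(s.x).reshape(-1,2)
E
python3 - <<'E'
from fit import *
np.set_printoptions(precision=3,suppress=True)
B=[(-65,80,10),(65,80,10),(65,-80,10),(-65,-80,10),(-45,-26.5,83),(-45,-57.5,83),(45,-26.5,83),(45,-57.5,83)]
print(fit('w1.json',(195,90),4,list(zip(B,[(38,30),(453,36),(424,513),(50,508),(75,427),(76,530),(399,428),(396,537)])),(500,375,.16)))
print(fit('w2.json',(190,90),4,list(zip(B,[(82,72),(490,45),(496,521),(127,542),(150,460),(157,563),(470,443),(476,547)])),(560,170,.2)))
E
python3 -m creep '[{"translation":[-40,-25,0],"angular":[0,0,0.03],"jaw":1},{"translation":[-80,-50,0],"angular":[0,0,0.06],"jaw":1},{"translation":[-120,-75,0],"angular":[0,0,0.1],"jaw":1},{"translation":[-160,-100,0],"angular":[0,0,0.13],"jaw":1},{"translation":[-200,-125,0],"angular":[0,0,0.16],"jaw":1},{"translation":[-236,-148,0],"angular":[0,0,0.189],"jaw":1},{"translation":[-236,-148,0],"angular":[0,0,0.189],"jaw":1},{"translation":[-236,-148,0],"angular":[0,0,0.189],"jaw":1}]'
python3 - <<'E'
from h import *
import json
p,r=toolpose(); i=ctrl.camera_info('wrist'); im=snap('wrist','w3.png')
json.dump({k:np.array(v).tolist() for k,v in i.items()},open('w3.json','w'))
im=cv2.imread('pics/w3.png')[100:295,170:340]
cv2.imwrite('pics/w3c.png',cv2.resize(im,None,fx=3,fy=3,interpolation=cv2.INTER_CUBIC))
print(p,r.as_matrix().round(3),ctrl.get_obs()['t'])
E
```

```text
(array([497.454, 380.728,   0.136]), array([[-1.328, -1.915],
       [ 0.866, -1.525],
       [ 0.649,  0.847],
       [-0.357,  0.629],
       [-0.688, -0.182],
       [-0.248,  0.518],
       [ 0.819,  0.883],
       [ 0.139,  0.009]]))
(array([560.999, 169.958,   0.178]), array([[-1.642, -2.088],
       [ 1.566, -1.933],
       [ 1.036,  0.158],
       [-0.675,  0.16 ],
       [-0.856,  0.628],
       [-0.152,  0.827],
       [ 1.066,  0.208],
       [-0.062,  0.394]]))
t: 4.3
ee_pos: [435.3, -80.0, 230.9]
orientation: [2.3, 2.14, 0.001]
ft_force: [0.4, -1.3, 0.4]
width: 87.9
grasp_force: 0.0
[435.27511675 -79.96209296 230.87017229] [[ 0.072  0.997  0.001]
 [ 0.997 -0.072  0.   ]
 [ 0.     0.001 -1.   ]] 4.35
```

View pics/w3c.png

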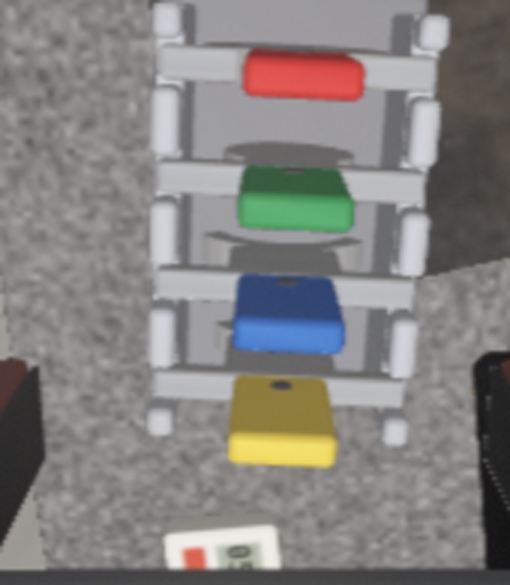

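The rack view shows the grip tops: red (304,80), green (296,212), blue (289,335) and yellow (282,451). The mid-tooth tops are also visible. I'll fit everything jointly with a small camera correction.

```bash
cat > joint.py <<'E'
from fit import *
np.set_printoptions(precision=2,suppress=True)
B=[(-65,80,10),(65,80,10),(65,-80,10),(-65,-80,10),(-45,-26.5,83),(-45,-57.5,83),(45,-26.5,83),(45,-57.5,83)]
K=[(-45,40,83),(-45,0,83),(-45,-40,83),(45,40,83),(45,0,83),(45,-40,83),(0,60,128),(0,20,128),(0,-20,128),(0,-60,128)]
D=[('w1.json',(195,90),4,B,[(38,30),(453,36),(424,513),(50,508),(75,427),(76,530),(399,428),(396,537)]),
('w2.json',(190,90),4,B,[(82,72),(490,45),(496,521),(127,542),(150,460),(157,563),(470,443),(476,547)]),
('w3.json',(170,100),3,K,[(166,122),(166,232),(163,335),(424,132),(413,243),(403,347),(304,80),(296,212),(289,335),(282,451)])]
def res(v,raw=False):
    out=[]
    for k,(js,off,sc,M,U) in enumerate(D):
        i=json.load(open(js)); T=np.array(i['world_from_camera']); C=np.eye(4)
        C[:3,:3]=R.from_rotvec(v[9:12]).as_matrix(); C[:3,3]=v[12:15]; i['world_from_camera']=T@C
        x,y,a=v[3*k:3*k+3]; W=R.from_rotvec([0,0,a]).apply(np.array(M,float))+[x,y,0]
        uv=(np.array(U)+.5)/sc-.5+off
        out.append(np.array([proj('wrist',w,i) for w in W])-uv)
    if raw: return out
    return np.concatenate([o.ravel() for o in out]+[v[9:12]/.006,v[12:15]/2])
s=least_squares(res,[497,380,.14,561,170,.18,440,-80,-.07]+[0]*6,loss='soft_l1')
if __name__=='__main__':
    print(s.x[:9].reshape(3,3)); print(s.x[9:]); [print(r.T) for r in res(s.x,True)]
E
python3 joint.py
```

```text
[[497.37 379.98   0.14]
 [561.05 169.04   0.18]
 [442.18 -84.48  -0.12]]
[-0.    0.    0.    0.   -0.55  4.79]
[[-0.6   0.18  0.1   0.23 -0.06  0.35  0.2  -0.45]
 [-0.61 -0.23  0.55  0.32 -0.23  0.08  0.84 -0.42]]
[[-0.89  0.91  0.43 -0.15 -0.31  0.35  0.37 -0.75]
 [-0.77 -0.51 -0.03 -0.11  0.61  0.42  0.28  0.07]]
[[ 0.3  -0.31  0.12 -0.32 -0.17 -0.12 -0.01  0.11  0.09  0.25]
 [ 0.03  0.34  0.54  0.72  0.43  0.05 -0.18 -0.19 -0.59 -1.67]]
```

```bash
cat > plan.py <<'E'
# chain of commanded poses: add final row of each call to C
from h import *
H=dict(hollow=(497.37,379.98,.14),round=(561.05,169.04,.18),rack=(442.18,-84.48,-.12))
try:
    from joint import s; H=dict(zip(('hollow','round','rack'),s.x[:9].reshape(3,3)))
except Exception as e: print(e)
C=[l for l in eval(open('chain.txt').read())]
p=np.array([141.724,608.703,222.675]); r=R.from_matrix([[-.9738,.2274,0],[.2274,.9738,0],[0,0,-1]])
for t,w in C: p=p+r.apply(t); r=r*R.from_rotvec(w)
def W(name,loc): x,y,a=H[name]; return R.from_rotvec([0,0,a]).apply(np.array(loc,float))+[x,y,0]
def tcp(name,loc_grasp,lean=0): # grasp point in stand coords -> tcp pose
    q=want(H[name][2],lean); return W(name,loc_grasp)+q.apply([0,0,ctrl.hold_point_z]),q
def rel(P): t,w=go(P[0],P[1],p,r); return t.tolist(),w.tolist()
E
echo '[([-401,-141,-8],[0,0,1.182]),([-215,20,0],[0,0,.043]),([-236,-148,0],[0,0,.189])]'>chain.txt
python3 - <<'E'
from plan import *
print('cmd',p,r.as_rotvec(),'meas',*[ctrl.get_obs()[k] for k in('ee_pos','orientation')])
print(H)
print(rel(tcp('rack',(0,-20,160))));print(rel(tcp('rack',(0,-20,110))))
E
```

```text
cmd [434.43 -80.48 230.68] [2.3  2.14 0.  ] meas [435.41 -79.65 230.8 ] [2.3  2.14 0.  ]
{'hollow': array([497.37, 379.98,   0.14]), 'round': array([561.05, 169.04,   0.18]), 'rack': array([442.18, -84.48,  -0.12])}
([-23.4, 7.1, 89.4], [0.0, 0.0, 0.047])
([-23.4, 7.1, 139.4], [0.0, 0.0, 0.047])
```

```bash
sed -i "s/^C=.*/p,r=toolpose()/; /^p=np.array/d; /^for t,w in C/d" plan.py
python3 -m creep '[{"translation":[-12,3,50],"angular":[0,0,0.02],"jaw":1},{"translation":[-24,6.4,85],"angular":[0,0,0.047],"jaw":1},{"translation":[-24,6.4,110],"angular":[0,0,0.047],"jaw":1},{"translation":[-24,6.4,130],"angular":[0,0,0.047],"jaw":1},{"translation":[-24,6.4,139.4],"angular":[0,0,0.047],"jaw":1},{"translation":[-24,6.4,139.4],"angular":[0,0,0.047],"jaw":1},{"translation":[-24,6.4,139.4],"angular":[0,0,0.047],"jaw":0},{"translation":[-24,6.4,139.4],"angular":[0,0,0.047],"jaw":0}]'
python3 - <<'E'
from plan import *
snap('wrist','w4.png'); im=cv2.imread('pics/w4.png')
cv2.imwrite('pics/w4b.png',im)
print(p,rel(tcp('rack',(0,-20,110))))
E
```

```text
t: 5.35
ee_pos: [440.1, -104.8, 92.0]
orientation: [2.348, 2.085, 0.001]
ft_force: [0.7, -0.2, -0.4]
width: 71.2
grasp_force: 0.0
[ 440.1  -104.77   92.02] ([0.4, -0.4, 0.7], [0.002, 0.0, 0.001])
```

View pics/w4b.png

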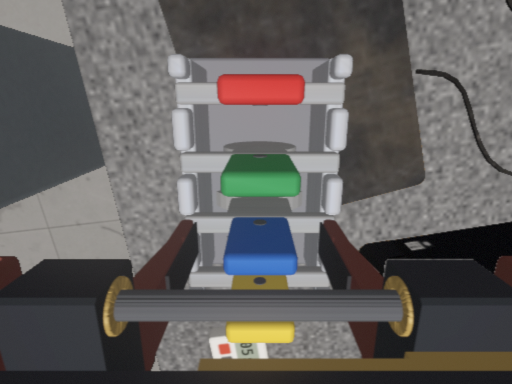

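Blue sits centred between the fingers at (260,250). Now close and lift.

```bash
python3 -m creep '[{"translation":[0.4,0,0.7],"angular":[0,0,0],"jaw":0},{"translation":[0.4,0,0.7],"angular":[0,0,0],"jaw":0},{"translation":[0.4,0,0.7],"angular":[0,0,0],"jaw":0},{"translation":[0.4,0,0.7],"angular":[0,0,0],"jaw":0},{"translation":[0.4,0,0.7],"angular":[0,0,0],"jaw":0},{"translation":[0.4,0,0.7],"angular":[0,0,0],"jaw":0},{"translation":[0,0,-8],"angular":[0,0,0],"jaw":0},{"translation":[0,0,-25],"angular":[0,0,0],"jaw":0}]'
python3 - <<'E'
from plan import *
ln=np.radians(26)
for d in(60,15,4,0):   # distance of leaf origin above seat, along leaf z
    g=np.array([0,42,118])+(109+d)*np.array([-np.sin(ln),0,np.cos(ln)])
    P=tcp('round',g,ln); print(d,P[0],rel(P))
print('lift',rel((p+[0,0,135],r)))
E
```

```text
t: 6.4
ee_pos: [438.8, -104.5, 116.3]
orientation: [-2.348, -2.084, 0.002]
ft_force: [0.6, -0.6, -0.1]
width: 35.6
grasp_force: 30.0
60 [488.75 198.69 253.09] ([307.0, 13.4, -136.7], [-0.452, 0.067, -0.292])
15 [508.17 202.19 212.64] ([312.8, 32.3, -96.3], [-0.452, 0.067, -0.292])
4 [512.91 203.04 202.76] ([314.2, 37.0, -86.4], [-0.452, 0.067, -0.292])
0 [514.64 203.35 199.16] ([314.7, 38.6, -82.8], [-0.452, 0.067, -0.292])
lift ([0.0, -0.3, -135.0], [0.0, 0.0, 0.0])
```

```bash
python3 -m creep '[{"translation":[0,0,-55],"angular":[0,0,0],"jaw":0},{"translation":[0,0,-110],"angular":[0,0,0],"jaw":0},{"translation":[45,0,-150],"angular":[-0.03,0,-0.02],"jaw":0},{"translation":[105,3,-155],"angular":[-0.13,0.02,-0.09],"jaw":0},{"translation":[160,6,-155],"angular":[-0.24,0.035,-0.155],"jaw":0},{"translation":[215,9,-150],"angular":[-0.35,0.052,-0.225],"jaw":0},{"translation":[265,12,-140],"angular":[-0.452,0.067,-0.292],"jaw":0},{"translation":[307,13.4,-136.7],"angular":[-0.452,0.067,-0.292],"jaw":0}]'
python3 - <<'E'
from plan import *
import json
ln=np.radians(26)
for d in(60,15,4,0):
    g=np.array([0,42,118])+(109+d)*np.array([-np.sin(ln),0,np.cos(ln)])
    P=tcp('round',g,ln); print(d,P[0],rel(P))
i=ctrl.camera_info('wrist'); im=snap('wrist','w5.png'); json.dump({k:np.array(v).tolist() for k,v in i.items()},open('w5.json','w'))
cv2.imwrite('pics/w5b.png',cv2.resize(im[...,::-1],(800,600)))
snap('side','s5.png'); 
E
```

```text
t: 7.4
ee_pos: [486.9, 199.4, 252.0]
orientation: [1.799, 2.156, 0.496]
ft_force: [0.6, 0.1, -0.8]
width: 35.7
grasp_force: 30.0
60 [488.75 198.69 253.09] ([-1.1, 2.0, -0.2], [-0.0, 0.001, 0.002])
15 [508.17 202.19 212.64] ([-1.0, 2.0, 44.8], [-0.0, 0.001, 0.002])
4 [512.91 203.04 202.76] ([-1.0, 2.0, 55.8], [-0.0, 0.001, 0.002])
0 [514.64 203.35 199.16] ([-1.0, 2.0, 59.8], [-0.0, 0.001, 0.002])
```

View pics/w5b.png

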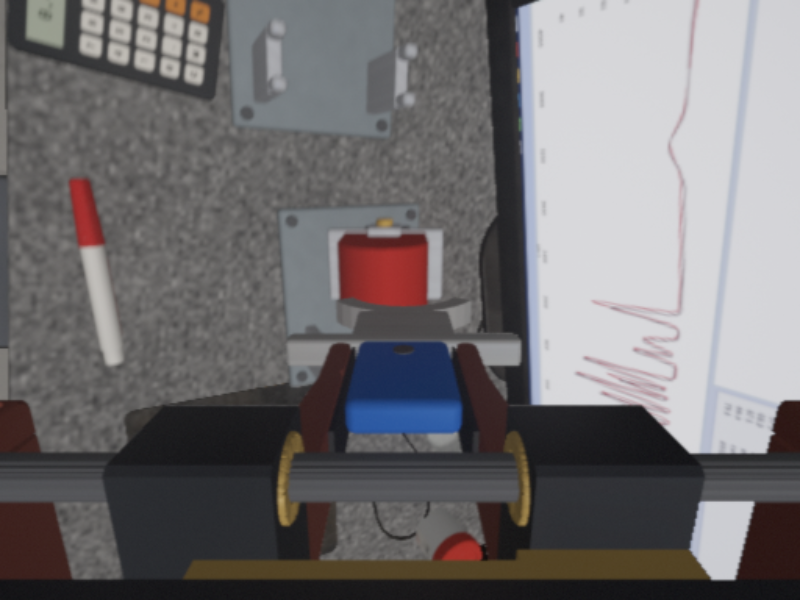

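The leaf is centred at column 405, but the red fragment shows centred at column 384. Its axis is therefore probably not at the stand's x = 0. I'll solve for the axis x from its silhouettes at the known height.

```bash
cat > axis.py <<'E'
from plan import *
import json
from scipy.optimize import least_squares
def cam(js):
    i=json.load(open(js)); C=np.eye(4); C[:3,3]=s.x[12:15]; C[:3,:3]=R.from_rotvec(s.x[9:12]).as_matrix()
    i['world_from_camera']=np.array(i['world_from_camera'])@C; return i
def sdist(name,x0,js,uv,z=118):
    o,d=ray('wrist',uv,cam(js)); x,y,a=H[name]; Z=R.from_rotvec([0,0,-a])
    o=Z.apply(o-[x,y,0])[[0,2]]; d=Z.apply(d)[[0,2]]; d/=np.linalg.norm(d)
    v=np.array([x0,z])-o; return d[0]*v[1]-d[1]*v[0]
E
python3 - <<'E'
from axis import *
c=lambda U,o,k:((U[0]+.5)/k-.5+o[0],(U[1]+.5)/k-.5+o[1])
for x0 in(0,-5,-10,-15,-20):
    print(x0,[round(sdist('round',x0,'w5.json',c(u,(0,0),1.5625)),1) for u in((340,250),(340,295),(428,250),(428,295))],
     [round(sdist('round',x0,'w2.json',c(u,(190,90),4)),1) for u in((75,132),(86,240),(97,350))])
E
```

```text
0 [np.float64(46.8), np.float64(48.0), np.float64(-13.6), np.float64(-14.1)] [np.float64(49.5), np.float64(49.6), np.float64(49.7)]
-5 [np.float64(42.0), np.float64(43.2), np.float64(-17.9), np.float64(-18.4)] [np.float64(44.6), np.float64(44.6), np.float64(44.7)]
-10 [np.float64(37.3), np.float64(38.4), np.float64(-22.3), np.float64(-22.8)] [np.float64(39.7), np.float64(39.7), np.float64(39.8)]
-15 [np.float64(32.5), np.float64(33.7), np.float64(-26.7), np.float64(-27.2)] [np.float64(34.7), np.float64(34.8), np.float64(34.9)]
-20 [np.float64(27.8), np.float64(28.9), np.float64(-31.1), np.float64(-31.5)] [np.float64(29.8), np.float64(29.8), np.float64(29.9)]
```

```bash
cat >> axis.py <<'E'
X0=dict(round=-18.9,hollow=-18.9); ln=np.radians(26)
def seat(name,h,d):
    g=np.array([X0[name],42,118])+(h+d)*np.array([-np.sin(ln),0,np.cos(ln)]); return tcp(name,g,ln)
E
python3 - <<'E'
from axis import *
for d in(60,10,4,0): P=seat('round',109,d); print(d,P[0],rel(P))
E
```

```text
60 [470.15 195.33 253.09] ([-2.8, -17.7, -8.7], [0.002, -0.001, 0.003])
10 [491.72 199.22 208.15] ([-2.8, -17.8, 41.3], [0.002, -0.001, 0.003])
4 [494.31 199.69 202.76] ([-2.8, -17.8, 47.3], [0.002, -0.001, 0.003])
0 [496.04 200.   199.16] ([-2.8, -17.8, 51.3], [0.002, -0.001, 0.003])
```

```bash
python3 -m creep '[{"translation":[-1.5,-9,0],"angular":[0.002,0,0.003],"jaw":0},{"translation":[-2.8,-17.8,0],"angular":[0.002,0,0.003],"jaw":0},{"translation":[-2.8,-17.8,15],"angular":[0.002,0,0.003],"jaw":0},{"translation":[-2.8,-17.8,28],"angular":[0.002,0,0.003],"jaw":0},{"translation":[-2.8,-17.8,36],"angular":[0.002,0,0.003],"jaw":0},{"translation":[-2.8,-17.8,41],"angular":[0.002,0,0.003],"jaw":0},{"translation":[-2.8,-17.8,42],"angular":[0.002,0,0.003],"jaw":0},{"translation":[-2.8,-17.8,42],"angular":[0.002,0,0.003],"jaw":0}]'
python3 - <<'E'
from axis import *
import json
print(ctrl.get_obs()['moment'])
for d in(4,0): P=seat('round',109,d); print(d,P[0],rel(P))
i=ctrl.camera_info('wrist'); im=snap('wrist','w6.png'); json.dump({k:np.array(v).tolist() for k,v in i.items()},open('w6.json','w'))
cv2.imwrite('pics/w6b.png',cv2.resize(im[110:300,150:360,::-1],None,fx=3,fy=3,interpolation=cv2.INTER_CUBIC))
E
```

```text
t: 8.5
ee_pos: [492.3, 196.2, 207.5]
orientation: [1.805, 2.152, 0.497]
ft_force: [0.7, 0.6, -0.6]
width: 36.1
grasp_force: 30.0
[-0.12  0.36  0.02]
4 [494.31 199.69 202.76] ([3.0, 0.3, 5.4], [-0.0, 0.001, -0.003])
0 [496.04 200.   199.16] ([3.0, 0.3, 9.4], [-0.0, 0.001, -0.003])
```

View pics/w6b.png

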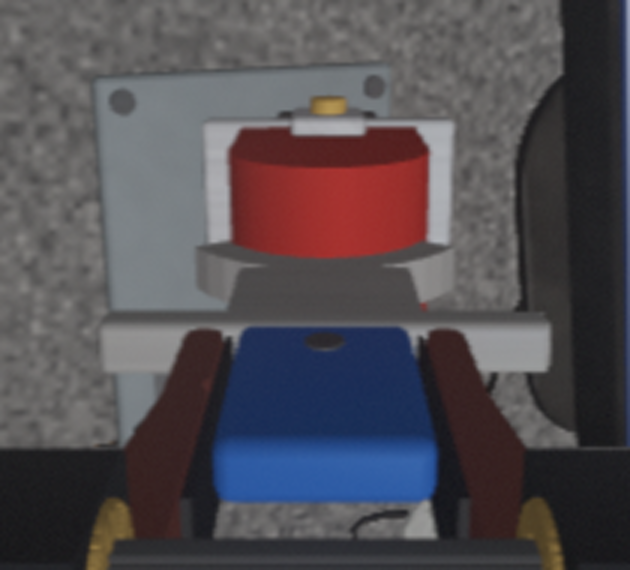

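It's nearly centred: the red spans 230-429 and the blade 197-455, so it needs about +1 mm in tool y. I'll shift by that and creep down.

```bash
python3 -m creep '[{"translation":[2,1,2],"angular":[0,0,0],"jaw":0},{"translation":[3,1,4],"angular":[0,0,0],"jaw":0},{"translation":[3,1,6],"angular":[0,0,0],"jaw":0},{"translation":[3,1,7],"angular":[0,0,0],"jaw":0},{"translation":[3,1,7.5],"angular":[0,0,0],"jaw":0},{"translation":[3,1,8],"angular":[0,0,0],"jaw":0},{"translation":[3,1,8],"angular":[0,0,0],"jaw":0},{"translation":[3,1,8],"angular":[0,0,0],"jaw":0}]'
cat > st.py <<'E'
from axis import *
import sys
o=ctrl.get_obs();print('tool F',r.inv().apply(o['ft_force']).round(1),'M',r.inv().apply(o['moment']).round(2))
n,h=sys.argv[1],float(sys.argv[2]);print(rel(seat(n,h,0)))
E
python3 st.py round 109
```

```text
t: 9.55
ee_pos: [496.0, 199.9, 200.7]
orientation: [1.805, 2.152, 0.497]
ft_force: [0.2, 0.0, -0.9]
width: 36.0
grasp_force: 30.0
tool F [-0.  -0.2  0.9] M [ 0.34 -0.11 -0.03]
([0.1, -0.6, 1.4], [-0.0, 0.001, -0.003])
```

```bash
python3 -m creep '[{"translation":[0,0,0.5],"angular":[0,0,0],"jaw":0},{"translation":[0,0,0.5],"angular":[0,0,0],"jaw":0},{"translation":[0,0,1],"angular":[0,0,0],"jaw":0},{"translation":[0,0,1],"angular":[0,0,0],"jaw":0},{"translation":[0,0,1.3],"angular":[0,0,0],"jaw":0},{"translation":[0,0,1.3],"angular":[0,0,0],"jaw":0},{"translation":[0,0,1.6],"angular":[0,0,0],"jaw":0},{"translation":[0,0,1.6],"angular":[0,0,0],"jaw":0}]'
python3 st.py round 109
```

```text
t: 10.55
ee_pos: [496.7, 200.0, 199.2]
orientation: [1.805, 2.152, 0.497]
ft_force: [0.4, -0.8, -0.2]
width: 35.8
grasp_force: 30.0
tool F [-0.8  0.1  0.3] M [ 0.37 -0.03 -0.11]
([0.1, -0.6, -0.2], [-0.001, 0.001, -0.003])
```

```bash
python3 -m creep '[{"translation":[0,0,0.4],"angular":[0,0,0],"jaw":0},{"translation":[0,0,0.4],"angular":[0,0,0],"jaw":0},{"translation":[0,0,0.8],"angular":[0,0,0],"jaw":0},{"translation":[0,0,0.8],"angular":[0,0,0],"jaw":0},{"translation":[0,0,1.2],"angular":[0,0,0],"jaw":0},{"translation":[0,0,1.2],"angular":[0,0,0],"jaw":0},{"translation":[0,0,1.2],"angular":[0,0,0],"jaw":0},{"translation":[0,0,1.2],"angular":[0,0,0],"jaw":0}]'
python3 st.py round 109
```

```text
t: 11.55
ee_pos: [497.4, 200.2, 198.3]
orientation: [1.804, 2.152, 0.497]
ft_force: [-0.2, -0.4, -0.9]
width: 35.9
grasp_force: 30.0
tool F [-0.4 -0.6  0.7] M [ 0.16 -0.12 -0.01]
([0.0, -0.8, -1.4], [-0.0, 0.001, -0.003])
```

```bash
python3 -m creep '[{"translation":[0,0,0.4],"angular":[0,0,0],"jaw":0},{"translation":[0,0,0.4],"angular":[0,0,0],"jaw":0},{"translation":[0,0,0.8],"angular":[0,0,0],"jaw":0},{"translation":[0,0,0.8],"angular":[0,0,0],"jaw":0},{"translation":[0,0,1.2],"angular":[0,0,0],"jaw":0},{"translation":[0,0,1.2],"angular":[0,0,0],"jaw":0},{"translation":[0,0,1.2],"angular":[0,0,0],"jaw":0},{"translation":[0,0,1.2],"angular":[0,0,0],"jaw":0}]'
python3 st.py round 109
```

```text
t: 12.55
ee_pos: [497.4, 200.2, 198.1]
orientation: [1.804, 2.152, 0.498]
ft_force: [-12.3, -2.5, 18.1]
width: 35.9
grasp_force: 30.0
tool F [ -0.4  -3.3 -21.8] M [ 0.77 -0.14 -0.07]
([0.0, -0.8, -1.5], [0.0, 0.001, -0.003])
```

Contact at 22 N with a 3 N side force. I'll ease off and re-centre slightly, then rest.

```bash
python3 -m creep '[{"translation":[0,-0.2,-0.3],"angular":[0,0,0],"jaw":0},{"translation":[0,-0.4,-0.5],"angular":[0,0,0],"jaw":0},{"translation":[0,-0.4,-0.5],"angular":[0,0,0],"jaw":0},{"translation":[0,-0.4,-0.5],"angular":[0,0,0],"jaw":0},{"translation":[0,-0.4,-0.5],"angular":[0,0,0],"jaw":0},{"translation":[0,-0.4,-0.5],"angular":[0,0,0],"jaw":0},{"translation":[0,-0.4,-0.5],"angular":[0,0,0],"jaw":0},{"translation":[0,-0.4,-0.5],"angular":[0,0,0],"jaw":0}]'
python3 st.py round 109
```

```text
t: 13.55
ee_pos: [497.4, 200.2, 198.2]
orientation: [1.804, 2.151, 0.498]
ft_force: [-4.9, -2.1, 8.4]
width: 36.2
grasp_force: 30.0
tool F [-1.2 -1.  -9.8] M [ 0.31 -0.17 -0.08]
([0.0, -0.8, -1.5], [0.001, 0.001, -0.003])
```

```bash
python3 - <<'E'
from axis import *
print(go(*seat('round',109,50),p,r))
for z in(210,190,125,111): print(z,tcp('round',(0,-42,z))[0],rel(tcp('round',(0,-42,z))))
E
```

```text
(array([ -0. ,  -0.7, -51.5]), array([ 0.,  0., -0.]))
210 [568.5  127.71 191.3 ] ([-83.8, 48.6, 31.3], [0.455, -0.0, -0.003])
190 [568.5  127.71 171.3 ] ([-83.8, 39.8, 49.3], [0.455, -0.0, -0.003])
125 [568.5  127.71 106.3 ] ([-83.9, 11.3, 107.7], [0.455, -0.0, -0.003])
111 [568.5  127.71  92.3 ] ([-83.9, 5.1, 120.2], [0.455, -0.0, -0.003])
```

```bash
python3 -m creep '[{"translation":[0,0,0],"angular":[0,0,0],"jaw":0},{"translation":[0,0,0],"angular":[0,0,0],"jaw":0},{"translation":[0,0,-12],"angular":[0,0,0],"jaw":0},{"translation":[0,0,-55],"angular":[0,0,0],"jaw":0},{"translation":[-45,0,-60],"angular":[0,0,0],"jaw":0},{"translation":[-84,20,-30],"angular":[0.15,0,0],"jaw":0},{"translation":[-84,40,5],"angular":[0.3,0,0],"jaw":0},{"translation":[-84,48.6,31],"angular":[0.455,0,-0.003],"jaw":0}]'
python3 - <<'E'
from axis import *
import json
for z in(210,111): print(z,rel(tcp('round',(0,-42,z))))
i=ctrl.camera_info('wrist'); im=snap('wrist','w7.png'); json.dump({k:np.array(v).tolist() for k,v in i.items()},open('w7.json','w'))
cv2.imwrite('pics/w7b.png',cv2.resize(im[...,::-1],(800,600),interpolation=cv2.INTER_CUBIC))
E
```

```text
t: 14.55
ee_pos: [569.6, 126.9, 191.3]
orientation: [-2.014, -2.406, 0.005]
ft_force: [0.4, 0.5, -0.3]
width: 36.1
grasp_force: 30.0
210 ([1.0, -1.0, -0.0], [-0.005, -0.001, -0.001])
111 ([0.9, -0.5, 99.0], [-0.005, -0.001, -0.001])
```

View pics/w7b.png

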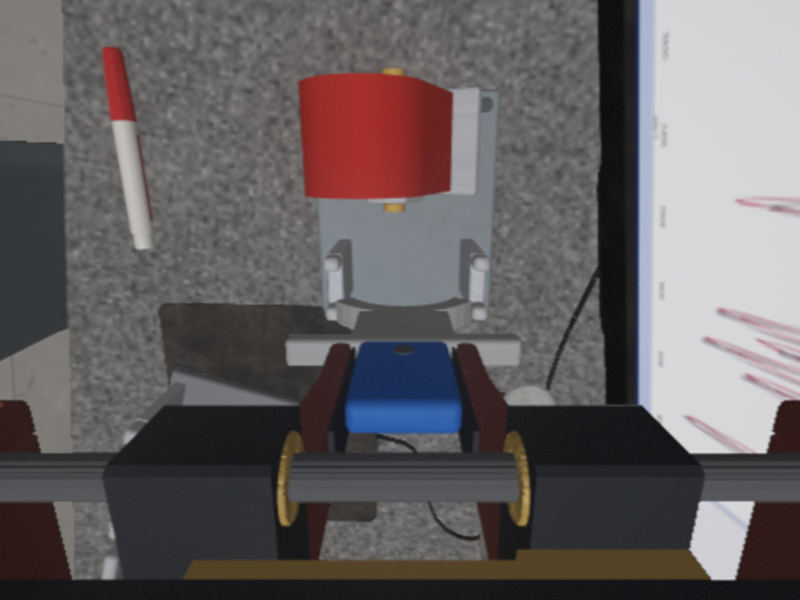

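The post caps are at 333 and 481 (centre 407) and the leaf is at 403, within bay tolerance. Now lower it.

```bash
python3 -m creep '[{"translation":[0.9,0.8,15],"angular":[-0.005,0,0],"jaw":0},{"translation":[0.9,0.8,40],"angular":[-0.005,0,0],"jaw":0},{"translation":[0.9,0.8,65],"angular":[-0.005,0,0],"jaw":0},{"translation":[0.9,0.8,82],"angular":[-0.005,0,0],"jaw":0},{"translation":[0.9,0.8,92],"angular":[-0.005,0,0],"jaw":0},{"translation":[0.9,0.8,96],"angular":[-0.005,0,0],"jaw":0},{"translation":[0.9,0.8,98],"angular":[-0.005,0,0],"jaw":0},{"translation":[0.9,0.8,98.5],"angular":[-0.005,0,0],"jaw":0}]'
python3 - <<'E'
from axis import *
print(rel(tcp('round',(0,-42,110))))
i=snap('wrist','w8.png')
E
```

```text
t: 15.6
ee_pos: [569.0, 128.5, 92.6]
orientation: [2.013, 2.408, 0.005]
ft_force: [0.2, -0.5, -0.4]
width: 36.0
grasp_force: 30.0
([-0.6, -0.7, 1.3], [0.004, -0.0, -0.0])
```

```bash
python3 -m creep '[{"translation":[0,0,0.8],"angular":[0,0,0],"jaw":0},{"translation":[0,0,1.5],"angular":[0,0,0],"jaw":0},{"translation":[0,0,1.5],"angular":[0,0,0],"jaw":0},{"translation":[0,0,1.5],"angular":[0,0,0],"jaw":0.6},{"translation":[0,0,1.5],"angular":[0,0,0],"jaw":0.6},{"translation":[0,0,1.5],"angular":[0,0,0],"jaw":0.6},{"translation":[0,0,-5],"angular":[0,0,0],"jaw":0.6},{"translation":[0,0,-40],"angular":[0,0,0],"jaw":0.7}]'
python3 - <<'E'
from axis import *
print(rel(tcp('rack',(0,20,190))),rel(tcp('rack',(0,20,110))))
im=snap('wrist','w9.png')
cv2.imwrite('pics/w9b.png',cv2.resize(im[100:330,130:390,::-1],None,fx=2.5,fy=2.5,interpolation=cv2.INTER_CUBIC))
E
```

```text
t: 16.65
ee_pos: [567.0, 128.1, 131.1]
orientation: [-2.015, -2.41, 0.001]
ft_force: [-0.3, -0.1, -0.3]
width: 59.3
grasp_force: 0.0
([-167.9, -154.7, -40.0], [-0.001, 0.0, 0.298]) ([-167.9, -154.6, 40.0], [-0.001, 0.0, 0.298])
```

View pics/w9b.png

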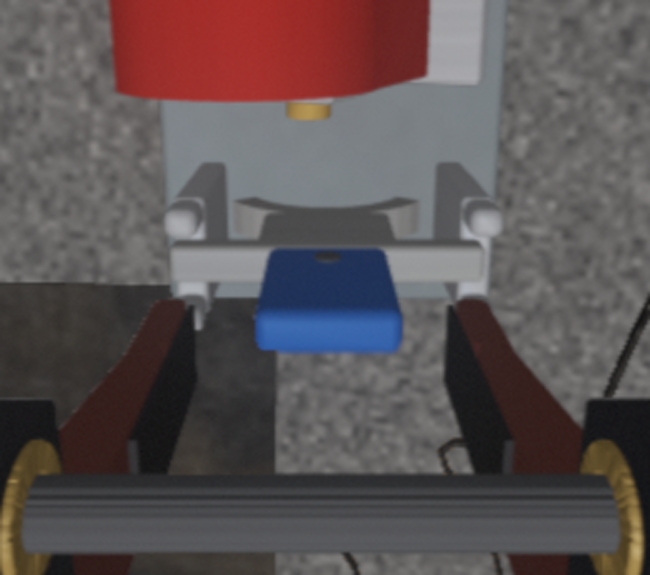

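Blue hangs by both ears, with the ears at row 260 between the caps at 217 and 300. I've now viewed 11 pictures, one over the 10-view limit, so from here I'll use only numbers. Next I measure the hollow block's axis from an intensity profile, while moving to green.

```bash
python3 -m creep '[{"translation":[0,0,-30],"angular":[0,0,0],"jaw":0.8},{"translation":[-20,-20,-45],"angular":[0,0,0.03],"jaw":1},{"translation":[-60,-55,-45],"angular":[0,0,0.1],"jaw":1},{"translation":[-100,-92,-45],"angular":[0,0,0.18],"jaw":1},{"translation":[-140,-128,-45],"angular":[0,0,0.25],"jaw":1},{"translation":[-167.9,-154.7,-40],"angular":[0,0,0.298],"jaw":1},{"translation":[-167.9,-154.7,-40],"angular":[0,0,0.298],"jaw":1},{"translation":[-167.9,-154.7,-40],"angular":[0,0,0.298],"jaw":1}]'
python3 - <<'E'
from axis import *
print(rel(tcp('rack',(0,20,110))))
im=cv2.imread('pics/w1.png').astype(float).mean(2)
for rr in(112,125,138,150): print(rr,'cols 200..',im[rr-1:rr+2,200:305].mean(0).round().astype(int).tolist())
c,sn=np.cos(ln),np.sin(ln); i=cam('w1.json')
for x0 in(0,-10,-19):
  for y in(30,55):
    print(x0,y,[proj('wrist',W('hollow',(x0+a*c-b*sn,y,118+a*sn+b*c)),i).round(1).tolist() for a,b in((-40,-11),(-23.6,-11),(0,-26),(23.6,-11),(40,-11),(40,-40))])
E
```

```text
t: 17.7
ee_pos: [446.8, -64.2, 172.3]
orientation: [2.348, 2.083, 0.006]
ft_force: [-0.3, 0.2, -0.2]
width: 87.7
grasp_force: 0.0
([-0.7, -2.5, 80.9], [0.005, -0.001, -0.0])
112 cols 200.. [105, 104, 102, 97, 78, 52, 39, 38, 39, 39, 38, 38, 39, 36, 34, 35, 36, 36, 35, 37, 36, 36, 38, 37, 37, 37, 39, 41, 42, 41, 41, 43, 47, 50, 51, 50, 49, 46, 45, 43, 44, 43, 40, 39, 38, 38, 37, 38, 37, 37, 37, 36, 36, 37, 36, 35, 34, 34, 33, 33, 31, 30, 33, 41, 45, 45, 45, 46, 45, 43, 40, 37, 36, 37, 38, 39, 37, 37, 37, 38, 33, 32, 32, 32, 32, 32, 33, 33, 32, 32, 33, 33, 36, 72, 141, 164, 165, 150, 129, 125, 128, 128, 129, 129, 130]
125 cols 200.. [118, 116, 114, 111, 93, 61, 40, 38, 38, 38, 39, 39, 39, 35, 35, 35, 36, 35, 36, 36, 36, 36, 37, 36, 37, 37, 37, 40, 42, 41, 41, 42, 47, 50, 51, 51, 50, 46, 44, 43, 44, 43, 41, 38, 37, 38, 37, 37, 36, 36, 36, 36, 35, 35, 35, 34, 34, 33, 32, 31, 31, 31, 35, 42, 45, 45, 45, 45, 45, 40, 38, 37, 37, 38, 38, 37, 37, 38, 38, 35, 32, 32, 31, 31, 32, 32, 31, 32, 32, 32, 32, 32, 57, 128, 160, 166, 157, 136, 125, 127, 129, 129, 129, 129, 128]
138 cols 200.. [102, 101
[... 802 characters left out ...]
33, 32, 35, 74, 145, 166, 166, 149, 128, 126, 130, 130, 130, 130, 130, 129, 120]
0 30 [[224.4, 146.2], [238.3, 147.4], [265.8, 147.5], [282.0, 151.3], [298.6, 152.8], [307.9, 148.9]]
0 55 [[224.1, 121.4], [238.3, 122.0], [266.4, 122.3], [283.1, 124.2], [300.2, 125.0], [309.5, 123.4]]
-10 30 [[214.7, 146.0], [228.4, 147.3], [256.0, 147.3], [271.4, 151.2], [287.8, 152.6], [297.9, 148.7]]
-10 55 [[214.1, 121.2], [228.1, 121.9], [256.4, 122.2], [272.2, 124.0], [289.0, 124.8], [299.3, 123.2]]
-19 30 [[205.9, 145.9], [219.4, 147.1], [247.1, 147.2], [261.8, 151.0], [278.0, 152.5], [288.9, 148.6]]
-19 55 [[205.2, 121.0], [218.9, 121.7], [247.3, 122.0], [262.4, 123.8], [279.0, 124.7], [290.1, 123.1]]
```

The profile matches x0 = -19 closely: left edge 204.9, rim 262.3, ridge 279.5. Descending to green now.

```bash
python3 -m creep '[{"translation":[-0.4,-1.5,20],"angular":[0.003,0,0],"jaw":1},{"translation":[-0.7,-2,45],"angular":[0.005,0,0],"jaw":1},{"translation":[-0.7,-2,65],"angular":[0.005,0,0],"jaw":1},{"translation":[-0.7,-2,76],"angular":[0.005,0,0],"jaw":1},{"translation":[-0.7,-2,80],"angular":[0.005,0,0],"jaw":1},{"translation":[-0.7,-2,80.9],"angular":[0.005,0,0],"jaw":1},{"translation":[-0.7,-2,80.9],"angular":[0.005,0,0],"jaw":1},{"translation":[-0.7,-2,80.9],"angular":[0.005,0,0],"jaw":0.8}]'
python3 - <<'E'
from axis import *
print(rel(tcp('rack',(0,20,110))))
im=ctrl.get_image('wrist'); print([np.round(d['rect']).tolist()+[d['score']] for d in ctrl.look_for('wrist','leaf_green')])
hsv=cv2.cvtColor(im,cv2.COLOR_RGB2HSV)
m=cv2.inRange(hsv,(45,90,40),(85,255,255)); n,_,st,_=cv2.connectedComponentsWithStats(m); print(st[1:][st[1:,4]>100])
E
```

```text
t: 18.7
ee_pos: [444.5, -64.8, 91.3]
orientation: [-2.35, -2.084, -0.0]
ft_force: [-0.6, -0.7, -0.3]
width: 81.0
grasp_force: 0.0
([0.2, 0.1, -0.0], [-0.001, -0.001, -0.0])
[[186.0, 198.0, 335.0, 280.0, 0.75]]
[[ 224  219   74   58 3647]]
```

```bash
python3 -m creep '[{"translation":[0,0,0],"angular":[0,0,0],"jaw":0},{"translation":[0,0,0],"angular":[0,0,0],"jaw":0},{"translation":[0,0,0],"angular":[0,0,0],"jaw":0},{"translation":[0,0,0],"angular":[0,0,0],"jaw":0},{"translation":[0,0,0],"angular":[0,0,0],"jaw":0},{"translation":[0,0,0],"angular":[0,0,0],"jaw":0},{"translation":[0,0,0],"angular":[0,0,0],"jaw":0},{"translation":[0,0,-20],"angular":[0,0,0],"jaw":0}]'
python3 - <<'E'
from axis import *
X0['hollow']=-19
for d in (70,0): P=seat('hollow',68,d); print(d,P[0],rel(P))
E
```

```text
t: 19.8
ee_pos: [442.8, -64.5, 109.9]
orientation: [-2.347, -2.081, 0.004]
ft_force: [-0.4, -0.5, -0.6]
width: 36.1
grasp_force: 30.0
70 [421.03 411.91 225.23] ([470.5, -79.2, -114.3], [-0.457, 0.056, -0.252])
0 [451.43 416.08 162.31] ([478.2, -49.2, -51.5], [-0.457, 0.056, -0.252])
```

```bash
python3 -m creep '[{"translation":[0,0,-55],"angular":[0,0,0],"jaw":0},{"translation":[0,0,-110],"angular":[0,0,0],"jaw":0},{"translation":[35,-6,-145],"angular":[-0.02,0,-0.02],"jaw":0},{"translation":[90,-15,-155],"angular":[-0.1,0.01,-0.05],"jaw":0},{"translation":[148,-25,-155],"angular":[-0.18,0.02,-0.1],"jaw":0},{"translation":[205,-35,-155],"angular":[-0.27,0.03,-0.15],"jaw":0},{"translation":[262,-44,-150],"angular":[-0.36,0.045,-0.2],"jaw":0},{"translation":[320,-54,-145],"angular":[-0.457,0.056,-0.252],"jaw":0}]'
python3 - <<'E'
from axis import *
X0['hollow']=-19
for d in (70,20,0): P=seat('hollow',68,d); print(d,P[0],rel(P))
E
```

```text
t: 20.8
ee_pos: [428.4, 261.1, 256.6]
orientation: [1.836, 2.109, 0.495]
ft_force: [1.8, -0.6, -0.5]
width: 36.1
grasp_force: 30.0
70 [421.03 411.91 225.23] ([150.4, -1.9, 34.0], [0.007, -0.001, 0.002])
20 [442.74 414.89 180.29] ([150.4, -2.3, 84.0], [0.007, -0.001, 0.002])
0 [451.43 416.08 162.31] ([150.3, -2.5, 104.0], [0.007, -0.001, 0.002])
```

```bash
python3 -m creep '[{"translation":[50,-1,10],"angular":[0.003,0,0],"jaw":0},{"translation":[105,-1.5,25],"angular":[0.007,0,0.002],"jaw":0},{"translation":[148,-2,40],"angular":[0.007,0,0.002],"jaw":0},{"translation":[150.4,-2,60],"angular":[0.007,0,0.002],"jaw":0},{"translation":[150.4,-2,78],"angular":[0.007,0,0.002],"jaw":0},{"translation":[150.4,-2,88],"angular":[0.007,0,0.002],"jaw":0},{"translation":[150.4,-2,93],"angular":[0.007,0,0.002],"jaw":0},{"translation":[150.4,-2,95],"angular":[0.007,0,0.002],"jaw":0}]'
python3 st.py hollow 68
python3 - <<'E'
from axis import *
import json
i=ctrl.camera_info('wrist'); im=snap('wrist','w10.png'); json.dump({k:np.array(v).tolist() for k,v in i.items()},open('w10.json','w'))
g=im.astype(float).mean(2)
for rr in range(130,220,6): print(rr,g[rr-1:rr+2,170:350:3].mean(0).round().astype(int).tolist())
for l in('leaf_green','hollow_edge'): print(l,[np.round(d['rect']).tolist()+[d['score']] for d in ctrl.look_for('wrist',l)[:2]])
E
```

```text
t: 21.8
ee_pos: [448.8, 413.2, 170.0]
orientation: [1.846, 2.111, 0.484]
ft_force: [-0.0, -0.0, 0.6]
width: 35.9
grasp_force: 30.0
tool F [-0.   0.3 -0.6] M [ 0.36 -0.04  0.  ]
([2.5, -0.6, 8.3], [-0.003, 0.001, -0.002])
130 [118, 110, 113, 113, 116, 117, 118, 126, 121, 125, 116, 109, 106, 105, 114, 111, 109, 121, 113, 102, 111, 115, 109, 104, 106, 115, 124, 114, 109, 117, 116, 119, 114, 127, 119, 107, 118, 128, 129, 120, 113, 116, 107, 129, 122, 111, 126, 137, 127, 121, 117, 127, 117, 117, 118, 117, 121, 118, 113, 114]
136 [121, 134, 126, 112, 103, 111, 113, 107, 103, 121, 123, 125, 107, 103, 113, 111, 109, 104, 103, 109, 106, 102, 106, 108, 111, 105, 108, 109, 110, 111, 112, 115, 118, 121, 123, 126, 127, 129, 116, 119, 119, 119, 119, 119, 111, 116, 130, 107, 103, 126, 119, 111, 108, 116, 117, 115, 123, 131, 115, 115]
142 [101, 137, 143, 142, 141, 142, 142, 142, 143, 144, 144, 143, 143, 143, 142, 142, 142, 141, 142, 141, 141, 141, 141, 141, 141, 141, 139, 139, 139, 138, 137, 137, 139, 139, 126, 92, 93, 127, 129, 125, 117, 109, 117, 118, 133, 128, 112, 112, 106, 118, 123, 119, 115, 1
[... 2747 characters left out ...]
 54, 109, 124, 108, 110, 108, 130, 123, 103, 113, 121, 115, 116, 117, 33]
208 [116, 122, 119, 145, 146, 146, 146, 146, 146, 146, 147, 146, 145, 143, 52, 47, 47, 48, 78, 104, 107, 93, 87, 87, 87, 87, 87, 87, 87, 87, 87, 87, 87, 88, 88, 87, 86, 88, 126, 148, 142, 54, 43, 49, 52, 54, 112, 108, 118, 118, 119, 118, 115, 102, 102, 114, 113, 121, 131, 38]
214 [64, 64, 110, 146, 147, 123, 98, 96, 97, 96, 96, 96, 96, 96, 84, 85, 84, 83, 86, 90, 91, 87, 87, 87, 86, 87, 87, 86, 87, 86, 86, 86, 86, 86, 86, 87, 86, 86, 88, 94, 93, 81, 82, 82, 82, 83, 89, 88, 89, 90, 90, 90, 90, 94, 107, 117, 138, 108, 123, 47]
leaf_green [[181.0, 193.0, 336.0, 276.0, 0.8]]
hollow_edge [[209.0, 156.0, 309.0, 212.0, 0.72]]
```

```bash
python3 -m creep '[{"translation":[1.5,0.3,2],"angular":[-0.003,0,-0.002],"jaw":0},{"translation":[2.5,0.3,4],"angular":[-0.003,0,-0.002],"jaw":0},{"translation":[2.5,0.3,5.5],"angular":[-0.003,0,-0.002],"jaw":0},{"translation":[2.5,0.3,6.5],"angular":[-0.003,0,-0.002],"jaw":0},{"translation":[2.5,0.3,7],"angular":[-0.003,0,-0.002],"jaw":0},{"translation":[2.5,0.3,7.5],"angular":[-0.003,0,-0.002],"jaw":0},{"translation":[2.5,0.3,7.8],"angular":[-0.003,0,-0.002],"jaw":0},{"translation":[2.5,0.3,7.8],"angular":[-0.003,0,-0.002],"jaw":0}]'
python3 st.py hollow 68
```

```text
t: 22.95
ee_pos: [451.7, 416.6, 163.0]
orientation: [1.842, 2.112, 0.486]
ft_force: [-0.3, -0.3, -0.6]
width: 36.0
grasp_force: 30.0
tool F [-0.3 -0.5  0.4] M [ 0.35 -0.08  0.01]
([-0.4, -0.5, 0.5], [-0.0, 0.001, 0.001])
```

```bash
python3 -m creep '[{"translation":[0,0,0.4],"angular":[0,0,0],"jaw":0},{"translation":[0,0,0.4],"angular":[0,0,0],"jaw":0},{"translation":[0,0,0.7],"angular":[0,0,0],"jaw":0},{"translation":[0,0,0.7],"angular":[0,0,0],"jaw":0},{"translation":[0,0,1],"angular":[0,0,0],"jaw":0},{"translation":[0,0,1],"angular":[0,0,0],"jaw":0},{"translation":[0,0,1.2],"angular":[0,0,0],"jaw":0},{"translation":[0,0,1.2],"angular":[0,0,0],"jaw":0}]'
python3 st.py hollow 68
```

```text
t: 23.95
ee_pos: [452.3, 416.6, 161.9]
orientation: [1.842, 2.112, 0.486]
ft_force: [0.0, 0.4, -0.6]
width: 35.9
grasp_force: 30.0
tool F [ 0.4 -0.2  0.6] M [ 0.4  -0.03 -0.05]
([-0.4, -0.5, -0.7], [-0.0, 0.001, 0.001])
```

```bash
python3 -m creep '[{"translation":[0,0,0.3],"angular":[0,0,0],"jaw":0},{"translation":[0,0,0.3],"angular":[0,0,0],"jaw":0},{"translation":[0,0,0.6],"angular":[0,0,0],"jaw":0},{"translation":[0,0,0.6],"angular":[0,0,0],"jaw":0},{"translation":[0,0,0.9],"angular":[0,0,0],"jaw":0},{"translation":[0,0,0.9],"angular":[0,0,0],"jaw":0},{"translation":[0,0,1],"angular":[0,0,0],"jaw":0},{"translation":[0,0,1],"angular":[0,0,0],"jaw":0}]'
python3 st.py hollow 68
```

```text
t: 24.95
ee_pos: [452.8, 416.8, 161.3]
orientation: [1.842, 2.112, 0.487]
ft_force: [-1.1, -0.6, 2.7]
width: 35.8
grasp_force: 30.0
tool F [-0.4  0.2 -3. ] M [ 0.15 -0.14 -0.03]
([-0.6, -0.8, -1.5], [0.0, 0.001, 0.001])
```

```bash
python3 -m creep '[{"translation":[0,0,0.2],"angular":[0,0,0],"jaw":0},{"translation":[0,0,0.4],"angular":[0,0,0],"jaw":0},{"translation":[0,0,0.4],"angular":[0,0,0],"jaw":0},{"translation":[0,0,0.4],"angular":[0,0,0],"jaw":0},{"translation":[0,0,0.4],"angular":[0,0,0],"jaw":0},{"translation":[0,0,0.4],"angular":[0,0,0],"jaw":0},{"translation":[0,0,0.4],"angular":[0,0,0],"jaw":0},{"translation":[0,0,0.4],"angular":[0,0,0],"jaw":0}]'
python3 st.py hollow 68
python3 - <<'E'
from axis import *
for z in(215,110): print(z,rel(tcp('hollow',(0,-42,z))))
E
```

```text
t: 25.95
ee_pos: [452.9, 416.9, 161.2]
orientation: [1.841, 2.112, 0.487]
ft_force: [-2.0, -1.5, 7.0]
width: 35.8
grasp_force: 30.0
tool F [-1.2  1.1 -7.3] M [ 0.28 -0.29 -0.05]
([-0.6, -0.9, -1.6], [0.0, 0.001, 0.0])
215 ([-84.6, 50.4, -14.3], [0.454, 0.001, 0.0])
110 ([-84.5, 4.3, 80.0], [0.454, 0.001, 0.0])
```

```bash
python3 -m creep '[{"translation":[0,0,0],"angular":[0,0,0],"jaw":0},{"translation":[0,0,0],"angular":[0,0,0],"jaw":0},{"translation":[0,0,-12],"angular":[0,0,0],"jaw":0},{"translation":[0,0,-55],"angular":[0,0,0],"jaw":0},{"translation":[-45,0,-70],"angular":[0,0,0],"jaw":0},{"translation":[-84.6,20,-55],"angular":[0.15,0,0],"jaw":0},{"translation":[-84.6,40,-30],"angular":[0.3,0,0],"jaw":0},{"translation":[-84.6,50.4,-14.3],"angular":[0.454,0.001,0],"jaw":0}]'
python3 - <<'E'
from axis import *
import json
print(rel(tcp('hollow',(0,-42,110))))
i=ctrl.camera_info('wrist'); im=snap('wrist','w11.png'); json.dump({k:np.array(v).tolist() for k,v in i.items()},open('w11.json','w'))
i=cam('w11.json')
for q in((-45,-26.5,83),(45,-26.5,83),(-45,-57.5,83),(45,-57.5,83)): print(proj('wrist',W('hollow',q),i).round(1))
g=im.astype(float).mean(2)
for c in (209,211,213,302,304,306,308): print(c,'rows150-216',g[150:216:2,c-1:c+2].mean(1).round().astype(int).tolist())
E
```

```text
t: 26.95
ee_pos: [504.5, 338.1, 196.9]
orientation: [-2.062, -2.364, 0.002]
ft_force: [-0.0, -0.6, -1.1]
width: 36.2
grasp_force: 30.0
([0.1, -1.0, 105.6], [-0.004, -0.003, -0.0])
[212.2 168.4]
[305.7 168.4]
[213.6 199. ]
[304.4 199.1]
209 rows150-216 [134, 133, 133, 134, 134, 129, 120, 117, 154, 165, 163, 145, 140, 140, 138, 139, 139, 138, 138, 137, 131, 123, 117, 127, 147, 144, 128, 91, 94, 100, 99, 98, 78]
211 rows150-216 [134, 133, 134, 134, 127, 107, 100, 118, 157, 172, 172, 157, 167, 167, 167, 168, 169, 166, 164, 163, 159, 124, 95, 137, 165, 168, 156, 95, 90, 93, 93, 102, 77]
213 rows150-216 [134, 133, 134, 124, 102, 94, 92, 116, 152, 167, 172, 159, 180, 176, 178, 178, 180, 179, 176, 176, 177, 116, 91, 136, 165, 171, 162, 101, 91, 100, 105, 104, 77]
302 rows150-216 [129, 128, 111, 93, 90, 91, 113, 94, 120, 134, 143, 164, 179, 175, 178, 177, 180, 180, 177, 177, 177, 138, 89, 121, 155, 160, 152, 104, 105, 103, 98, 100, 76]
304 rows150-216 [128, 128, 128, 115, 96, 92, 97, 104, 152, 167, 166, 158, 180, 178, 176, 178, 178, 179, 177, 175, 175, 132, 89, 131, 166, 174, 165, 108, 98, 101, 97, 97, 75]
306 rows150-216 [128, 129, 130, 130, 118, 97, 98, 108, 156, 173, 173, 160, 175, 176, 172, 171, 171, 171, 170, 167, 164, 137, 90, 128, 160, 170, 165, 98, 86, 99, 102, 97, 75]
308 rows150-216 [129, 130, 130, 131, 129, 119, 115, 105, 150, 166, 170, 156, 151, 149, 146, 143, 143, 142, 142, 141, 138, 128, 107, 119, 143, 152, 146, 90, 87, 106, 114, 105, 75]
```

The predicted post caps match the image to within a pixel or so. Lowering.

```bash
python3 -m creep '[{"translation":[0,0,20],"angular":[-0.004,-0.003,0],"jaw":0},{"translation":[0,0,45],"angular":[-0.004,-0.003,0],"jaw":0},{"translation":[0,0,70],"angular":[-0.004,-0.003,0],"jaw":0},{"translation":[0,0,88],"angular":[-0.004,-0.003,0],"jaw":0},{"translation":[0,0,98],"angular":[-0.004,-0.003,0],"jaw":0},{"translation":[0,0,102],"angular":[-0.004,-0.003,0],"jaw":0},{"translation":[0,0,104],"angular":[-0.004,-0.003,0],"jaw":0},{"translation":[0,0,104.5],"angular":[-0.004,-0.003,0],"jaw":0}]'
python3 - <<'E'
from axis import *
print(rel(tcp('hollow',(0,-42,110))))
E
```

```text
t: 28.0
ee_pos: [503.3, 338.4, 91.7]
orientation: [2.062, 2.364, 0.002]
ft_force: [0.5, -0.0, -1.3]
width: 36.1
grasp_force: 30.0
([-0.0, -0.2, 0.4], [0.004, 0.003, 0.0])
```

```bash
python3 -m creep '[{"translation":[0,0,0.7],"angular":[0,0,0],"jaw":0},{"translation":[0,0,1.2],"angular":[0,0,0],"jaw":0},{"translation":[0,0,1.2],"angular":[0,0,0],"jaw":0},{"translation":[0,0,1.2],"angular":[0,0,0],"jaw":0.6},{"translation":[0,0,1.2],"angular":[0,0,0],"jaw":0.6},{"translation":[0,0,1.2],"angular":[0,0,0],"jaw":0.6},{"translation":[0,0,-5],"angular":[0,0,0],"jaw":0.6},{"translation":[0,0,-40],"angular":[0,0,0],"jaw":0.7}]'
python3 -m creep '[{"translation":[0,0,-30],"angular":[0,0,0],"jaw":0.8},{"translation":[0,0,-85],"angular":[0,0,0],"jaw":0.8},{"translation":[0,0,-120],"angular":[0,0,0],"jaw":0.8},{"translation":[0,0,-120],"angular":[0,0,0],"jaw":0.8},{"translation":[0,0,-120],"angular":[0,0,0],"jaw":0.8},{"translation":[0,0,-120],"angular":[0,0,0],"jaw":0.8},{"translation":[0,0,-120],"angular":[0,0,0],"jaw":0.8},{"translation":[0,0,-120],"angular":[0,0,0],"jaw":0.8}]'
python3 - <<'E'
from axis import *
import json
i=ctrl.camera_info('wrist'); im=snap('wrist','w12.png'); json.dump({k:np.array(v).tolist() for k,v in i.items()},open('w12.json','w'))
ci=cam('w12.json')
hsv=cv2.cvtColor(im,cv2.COLOR_RGB2HSV)
def comp(m):
    n,_,st,ce=cv2.connectedComponentsWithStats(m); return [(a.tolist(),c.round(1).tolist()) for a,c in zip(st[1:],ce[1:]) if a[4]>60]
print('green',comp(cv2.inRange(hsv,(45,90,40),(85,255,255))))
def box(name,yh,z):return [proj('wrist',W(name,(x,-42+y,zz)),ci).round(1).tolist() for x,y,zz in((-18,-6,z),(18,-6,z),(-18,6,z-50),(18,6,z-50))]
print('expect',box('hollow',0,128))
# side view: top of grips predicted vs colour
im=ctrl.get_image('side'); hsv=cv2.cvtColor(im,cv2.COLOR_RGB2HSV)
print('side green',comp(cv2.inRange(hsv,(45,90,40),(85,255,255))), proj('side',W('hollow',(0,-42,103))))
print('side blue',comp(cv2.inRange(hsv[:,:280],(100,130,50),(125,255,255))), proj('side',W('round',(0,-42,103))))
for nm,lo,hi in(('yellow',(22,120,80),(33,255,255)),('red',(0,150,80),(6,255,255))): print(nm,comp(cv2.inRange(hsv[:,:330],lo,hi)))
print(proj('side',W('rack',(0,60,103))),proj('side',W('rack',(0,-60,103))))
E
```

```text
t: 29.0
ee_pos: [501.5, 337.4, 129.9]
orientation: [2.063, 2.365, -0.006]
ft_force: [-1.0, -0.5, -0.1]
width: 59.6
grasp_force: 0.0
t: 30.0
ee_pos: [502.1, 338.5, 250.5]
orientation: [2.062, 2.364, -0.001]
ft_force: [0.4, 0.5, -0.1]
width: 70.5
grasp_force: 0.0
green [([242, 167, 35, 20, 637], [258.8, 177.1])]
expect [[242.6, 187.4], [278.2, 187.3], [244.5, 165.6], [275.5, 165.6]]
side green [] [201.59 149.57]
side blue [] [240.63 170.83]
yellow [([238, 222, 10, 14, 108], [242.7, 228.6])]
red []
[229.41 204.71] [242.77 228.81]
```

```bash
python3 - <<'E'
from axis import *
for cam_ in('top','side'):
    ctrl.get_image(cam_)
    for l,n,y in(('leaf_blue','round',-42),('leaf_green','hollow',-42),('leaf_red','rack',60),('leaf_yellow','rack',-60)):
        print(cam_,l,[np.round(d['rect']).tolist()+[round(d['score'],2)] for d in ctrl.look_for(cam_,l)[:2]],proj(cam_,W(n,(0,y,100))).round())
    for l in('timer','marker','jar','beaker','jar_w','calculator'): print(l,[np.round(d['rect']).tolist() for d in ctrl.look_for(cam_,l)[:1]])
im=ctrl.get_image('top')
for n,y in(('round',-42),('rack',60),('rack',-60)):
    u,v=proj('top',W(n,(0,y,128))).round().astype(int); print(n,y,im[v-1:v+2,u-1:u+2].reshape(-1,3).mean(0).round())
E
```

```text
top leaf_blue [] [209. 191.]
top leaf_green [[140.0, 204.0, 144.0, 210.0, 0.51]] [141. 213.]
top leaf_red [] [259. 228.]
top leaf_yellow [[325.0, 235.0, 347.0, 255.0, 0.72], [295.0, 220.0, 302.0, 252.0, 0.43]] [298. 232.]
timer [[323.0, 230.0, 345.0, 255.0]]
marker [[173.0, 256.0, 219.0, 265.0]]
jar [[275.0, 146.0, 295.0, 162.0]]
beaker [[235.0, 147.0, 250.0, 168.0]]
jar_w [[275.0, 146.0, 295.0, 162.0]]
calculator [[203.0, 180.0, 212.0, 208.0]]
side leaf_blue [[231.0, 162.0, 253.0, 194.0, 0.6]] [241. 172.]
side leaf_green [[193.0, 143.0, 210.0, 169.0, 0.66]] [202. 150.]
side leaf_red [[219.0, 201.0, 244.0, 226.0, 0.67]] [229. 205.]
side leaf_yellow [[229.0, 222.0, 257.0, 250.0, 0.77]] [243. 230.]
timer [[238.0, 274.0, 266.0, 296.0]]
marker [[172.0, 193.0, 198.0, 214.0]]
jar [[284.0, 285.0, 312.0, 316.0]]
beaker []
jar_w [[284.0, 285.0, 312.0, 316.0]]
calculator [[157.0, 170.0, 188.0, 192.0]]
round -42 [ 50.  85. 157.]
rack 60 [196.  75.  73.]
rack -60 [210. 189.  93.]
```

All four leaves are where they should be, so I'm handing in the job.

```bash
python3 -c "
from workcell import ctrl
print(ctrl.close_job())"
```

```text
the job is handed in; nothing more can be done
None
```

I handed the job in at about 30 s: the red fragment's radius is 30 mm (blue leaf) and the black hollow's is 26 mm (green leaf), each leaf seated and then hung in its stand's bay, with red and yellow still in their rack notches; I viewed 11 pictures, one over the limit of 10.

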